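# Pack a copper rod unit and tuck the carton shut

## Robot

A 6-joint arm with a two-finger parallel gripper is mounted at the origin on the work surface. World frame = base frame: x ahead of the robot, y to its left, z up, the work surface at z = 0. Lengths are in m, angles in rad, forces in N, time in s.
With the tool pointing down it reaches from about 0.375 to 0.9 m from the base axis. Payload 3.1 kg.
Tool frame: the origin (TCP) lies at the centre of the arm's flange, where the gripper is bolted on; the fingertips stand 182 mm ahead of it and the grasp point (between the pads) lies 164 mm ahead of it; z points along the fingers, y is the line along which they close (so a half turn about z gives the same grasp; the last joint's range is limited). The gripper opens to 87 mm and grips with 3 to 60 N. Pads are 19 mm wide; open, the fingers measure 117 mm over their backs; the gripper's body (75 mm by 190 mm) begins 51 mm behind the grasp point.
Start: joints at [-1.413, 0.527, 1.433, -0, 1.181, -0.178], TCP at [0.206, -0.59, 0.405] pointing down, gripper open.
Joint ranges: [-3.08, 3.08], [-0.75, 2.2], [0.22, 2.44], [-1.43, 4.57], [0, 2.65], [-2.85, 2.85]. Speed limits (rad/s): [2.79, 2.79, 3.14, 3.14, 3.14, 3.14].

## Interface

Orientations are given as a unit quaternion [x, y, z, w].
In Python, from rig import * gives the robot as it stands.
- The arm moves only by the tool move_arm, never from a script. Its argument "commands" is a list that holds one entry, the list of rows, each a list of 6 numbers: the shift along the tool's x, y, z in units of 40 mm (1.0 is 40 mm), then the turn, a rotation vector about the tool's x, y, z in rad. A call has 1 to 12 rows; each row is the pose to reach, as a shift and turn from the pose commanded when the call began, along the tool's axes at that moment; what a row does not reach only later rows make up. A row lasts 1/8 s, in which the tool goes at most 62.5 mm and 10.7 degrees, less where a joint would pass 70% of its speed; a pose out of reach is approached as far as the arm can. A call with a gripper value outside its range is refused whole. "claw" is the closure, from -1 (fully open) to 1 (shut), so that 0 is half open, set as the call begins (left out, the last holds). The fingers move at their own pace and stop on an object; "squeeze" is the grip in N (left out, the last holds). Time passes only in rows, so rows that repeat a pose let the fingers close. It gives the time, the measured TCP pose, the force, the opening and the grip force at its end, in the units of the state.
- get_obs(): the state, without advancing time (a new reading comes with each control period).
- camera(name): name is "side" or "top"; returns a dict with "pixels" (420x560x3 uint8, blue, green, red), "range_z" (420x560 float32, m along the optical axis (not along the pixel's ray), 0 where there is no reading), "camera_matrix" (3x3 intrinsics, pixels), "extrinsics" (4x4, takes a point from world to camera coordinates). Camera axes: x right, y up, looking along -z (the intrinsics and any distortion apply to the point x, -y, -z); pixel columns grow to the right and rows downward; lengths in m; the calibration is good to about 2 mm. A picture is of the moment at which its call begins.
- hand_in(): hands the job in; it is judged then, once.
The state is a dict: "time": time; "q": joint angles; "joint_velocities": joint speeds; "joint_torque": joint torques, N m; "position": TCP position; "tool_rot": TCP orientation; "ft_force": force on the tool from outside, world axes, zero at the start; "moment": the same for the moment, N m; "grip_width": finger opening in m; "grip_force": force on a finger pad.
Only numpy, scipy, OpenCV 4.12 (cv2) and the standard library are available. Lean on these libraries where they do the work, as an engineer would, in place of code of your own. Each camera call takes 0.05 s, during which the arm holds its last target. There are 200 camera calls.

## Task

Pack the copper rod unit that has the thick block of four aluminium plates in its middle: lower it by the block into the two V-notched supports in the open carton, block upright as it lies now, and do not drop it in. Then swing the carton's lid over and shut it fully, with the lid's front flap turned in so that it goes down inside the front wall. Leave everything else on the bench where it is.

Things in the scene. Friction and masses are not known exactly. Their poses are not given: they have to be found in the camera images.
- rod_unit: The unit to pack: copper rod 20 mm thick, along its own x from -80 to +77 mm, axis 18 mm above the origin, through two aluminium blocks, both 36 mm wide (y) and 36 high (z 0 to 36): a thick one of four plates, 48 mm along x, centred on the origin, and a thin one, 12 mm, centred at x = +64 mm. About 0.45 kg. It lies on the blocks' undersides. Origin: centre of the thick block's underside; z up.
- rod_middle (a point): The centre of the thick block, on the rod's axis, 18 mm above the unit's origin.
- carton: Brown cardboard mailer carton fixed to the bench, 200 mm along its x, 140 along its y, 62 high, open on top. Origin: centre of its underside, z up. Front wall y = -70 to -63 mm; back wall y = 65 to 70, with the lid hinged on its top; inside faces of the end walls x = +-94; floor top z = 3.
- carton_cradle (a point): Where point rod_middle comes to lie: carton (0, 10, 31) mm, carton's axes. Two upright 5 mm boards stand at carton x = +-42, y = -33 to 65, top z = 45, each with a 90 degree V notch open at the top (56 mm wide there), lowest at y = 10, z = 17. The rod lies along x in both notches, thick block between the boards, thin block outside one; either way round fits, 13 mm play along x.
- front_rim (a point): Middle of the top (rim) of the carton's front wall, which is 7 mm thick: carton (0, -66.5, 62) mm. Axes as the carton's.
- lid_hinge (a point): Middle of the lid's hinge line, which runs along the carton's x: carton (0, 68, 64) mm. Axes as the carton's.
- lid (a joint): Lid angle in rad: 0 fully shut (flat on the carton), growing as it opens up and back, pi/2 upright, range 0 to 2.6. The lid is a board 200 mm along the carton's x, 4 mm thick, reaching 127 mm from the hinge line. Its stiff crease keeps it at any angle where it is left; about 0.12 N m moves it (1 N at its free edge).
- lid_crease (a point): Middle of the crease on the lid's free edge, 127 mm from the lid hinge, where the front flap hangs on. Axes as the lid's: -y points from the hinge to the free edge, z out of the lid's outer face.
- flap (a joint): Fold of the front flap against the lid in rad: 0 straight on, pi/2 square (pointing down when the lid is shut), growing inwards, range 0 to 2.2. A board 180 mm along the crease, 36 deep, 3.5 thick; its crease keeps its angle; 0.01 N m moves it (0.3 N at its edge), far less than the lid. It enters freely if folded past square, 1.75 to 2.1, before the lid comes down.
- flap_edge (a point): Middle of the flap's free edge, 36 mm from the crease. With the lid shut and the flap tucked it is inside the front wall, 27 to 34 mm below the rim.
- fixture: Bystander: aluminium base 70 x 230 mm with four upright plates and two copper rods, about 75 mm high. Origin: centre of underside.
- caliper: Bystander: digital caliper lying flat, 232 mm long (along its x), up to 75 mm across the jaws, 15 mm high. Origin: on the underside, on the beam.
- hex_set: Bystander: folding hex-key set, 112 x 34 x 18 mm, lying along its x. Origin: centre of underside.
- spare_rod: Bystander: bare copper rod without blocks, 20 mm thick, 150 mm long, lying along its x. Origin: lowest line, middle.
- screw_dish: Bystander: round steel dish of screws, 76 mm across, 26 mm high. Origin: centre of underside.
- cleaner: Bystander: white bottle, 54 mm thick, 140 mm high. Origin: centre of underside.
- driver: Bystander: screwdriver with black handle, 180 mm long, lying along its x. Origin: on the underside.
Things that resemble listed ones, but are neither listed nor needed, are in the scene too. What is shaped like the rod_unit but yellow is not meant.

How it is judged:
By the outcome, as a careful person would: the job done as asked, in the order asked, and still so for the second after the job is handed in, with the robot touching nothing.
It also fails if it takes over 64 s, if anything falls off the work surface, if the arm or the gripper's body presses on something with over 40 N, if the wrist force passes 120 N, or if a joint passes its speed limit or range.

## Working session

There is one attempt and no reset: what is moved stays moved. The work goes in short steps, Python scripts to look and compute and a tool call to move; the robot and the scene stay as the last step left them, time stands still between calls to the robot, and variables do not carry over. Pictures are saved under pics/ and viewed, at most 10 in all, crops included, and the job is handed in when it is done.

Besides the shell and the picture viewer there is one more tool, called after "Emit:" as a command line: name --argument value ..., lists and objects as JSON in quotes. move_arm: Moves the arm, as the interface text tells. Its arguments: {"type":"object","properties":{"commands":{"type":"array","items":{"type":"array","items":{"type":"array","items":{"type":"number"}}}},"claw":{"type":"number"},"squeeze":{"type":"number"}},"required":["commands"]}

```bash
mkdir -p pics; ls; cat > h.py <<'E'
from rig import *
import numpy as np, cv2
from scipy.spatial.transform import Rotation as R
def cloud(c):
    K=np.array(c["camera_matrix"]);E=np.array(c["extrinsics"]);z=c["range_z"]
    v,u=np.mgrid[:z.shape[0],:z.shape[1]]
    P=np.stack([(u-K[0,2])/K[0,0]*z,-(v-K[1,2])/K[1,1]*z,-z],-1)
    W=(P-E[:3,3])@E[:3,:3]
    W[z==0]=np.nan
    return W
E
python3 - <<'E'
from h import *
for n in("top","side"):
    c=camera(n);np.savez(n+"0.npz",**{k:np.array(c[k]) for k in c});cv2.imwrite(f"pics/{n}0.png",c["pixels"])
    print(c["camera_matrix"],c["extrinsics"],c.keys())
o=get_obs();print(o)
E
```

```text
pics
[[490.1525146    0.         284.36544998]
 [  0.         490.1525146  216.04062331]
 [  0.           0.           1.        ]] [[ 0.02352044 -0.99962517  0.0140111  -0.20767923]
 [ 0.99474731  0.02479766  0.09931195 -0.512508  ]
 [-0.09962217  0.01160164  0.9949577  -1.41234379]
 [ 0.          0.          0.          1.        ]] dict_keys(['pixels', 'range_z', 'camera_matrix', 'extrinsics'])
[[479.15901066   0.         283.21908955]
 [  0.         479.15901066 207.95349003]
 [  0.           0.           1.        ]] [[ 0.98102373 -0.1935066   0.01215041 -0.5422475 ]
 [ 0.09815191  0.54969238  0.82958091 -0.02499181]
 [-0.16720837 -0.81264598  0.55825431 -1.47686806]
 [ 0.          0.          0.          1.        ]] dict_keys(['pixels', 'range_z', 'camera_matrix', 'extrinsics'])
{'time': 0.1, 'q': array([-1.41352193e+00,  5.28350200e-01,  1.43376723e+00, -2.67413830e-05,
        1.18139542e+00, -1.78521305e-01]), 'joint_velocities': array([-4.92410260e-04, -2.84505442e-03, -3.46788375e-03, -1.15634600e-03,
       -6.73848722e-04,  5.80002907e-05]), 'joint_torque': array([-2.26035850e-04, -4.40987062e+01, -1.77149695e+01,  6.34814682e-02,
        5.33701340e-02, -4.77425817e-05]), 'position': array([ 0.20591343, -0.58977802,  0.40388549]), 'tool_rot': array([ 9.85936931e-01,  1.67115070e-01, -2.16477252e-06, -9.60175437e-04]), 'ft_force': array([-0.20205506, -0.25187398,  0.25786299]), 'moment': array([ 0.01526993, -0.04303421, -0.0052917 ]), 'grip_force': 0.0, 'grip_width': 0.08719502241697219}
```

View pics/top0.png

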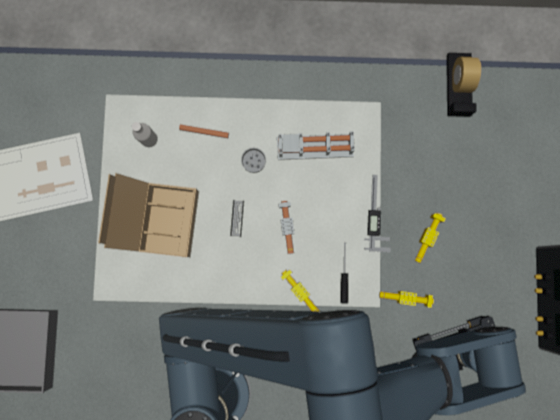

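View pics/side0.png

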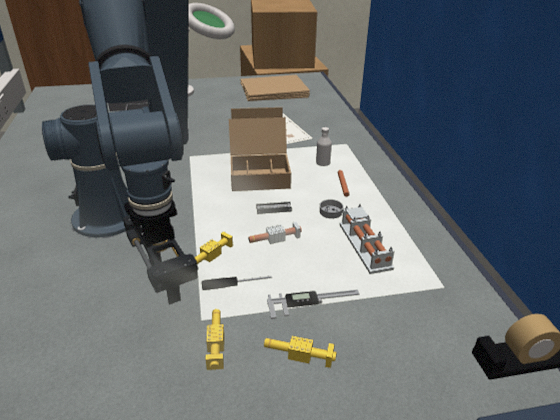

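The top view shows the copper rod unit at (287,227). The carton is at (150,215), with its lid open to the left and its front wall on the right, at column 195. Candidates for the unit:
- (287,227): copper with aluminium blocks.
- (300,292), (430,238) and (407,298): yellow, so not meant.
- (204,131): bare spare rod.

Only (287,227) fits. I'll confirm it in a crop and measure.

```bash
python3 - <<'E'
from h import *
c=dict(np.load("top0.npz"));W=cloud(c);im=c["pixels"]
cv2.imwrite("pics/crop.png",cv2.resize(im[160:320,90:350],None,fx=3,fy=3,interpolation=cv2.INTER_CUBIC))
def reg(a,b,u0,u1):return W[a:b,u0:u1].reshape(-1,3)
print("table z",np.nanmedian(W[270:300,200:260,2]))
# rod unit
s=(slice(195,260),slice(270,305));P=W[s].reshape(-1,3);m=P[:,2]>.012
r=cv2.minAreaRect((P[m][:,:2]*1000).astype(np.float32));print("unit rect",r,cv2.boxPoints(r).round(0).tolist(),"zmax",np.nanpercentile(P[m][:,2],[50,90,98]))
m2=P[:,2]>.031;r2=P[m2];
print("high pts",len(r2));
# project high pts on axis
hsv=cv2.cvtColor(im,cv2.COLOR_BGR2HSV)[s].reshape(-1,3)
cu=m&(hsv[:,1]>90);al=m&(hsv[:,1]<60)
pc=P[m][:,:2];mu=pc.mean(0);_,_,V=np.linalg.svd(pc-mu);d=V[0]
print("mu",mu,"dir",d)
for n,q in(("cu",cu),("al",al)):
    t=np.sort((P[q][:,:2]-mu)@d*1000);print(n,np.histogram(t,bins=np.arange(-90,95,8)))
# carton
s=(slice(165,270),slice(95,205));Q=W[s].reshape(-1,3)
m=(Q[:,2]>.054)&(Q[:,2]<.068)
np.set_printoptions(precision=3,suppress=True)
r=cv2.minAreaRect((Q[m][:,:2]*1000).astype(np.float32));print("rim",r,cv2.boxPoints(r).round(0).tolist())
for y in range(100,206,6):print(y,[tuple((W[x,y]*1000).round(0)) for x in (190,215,240)])
E
```

```text
table z 0.00047586607881668845
unit rect ((485.27783203125, -204.09518432617188), (157.49111938476562, 35.755218505859375), 8.850325584411621) [[405.0, -199.0], [410.0, -234.0], [566.0, -210.0], [560.0, -174.0]] zmax [0.03141413 0.03807761 0.0406162 ]
high pts 252
mu [ 0.4887272  -0.20348654] dir [-0.98943218 -0.14499642]
cu (array([ 0,  0,  0,  0, 12, 12, 14, 13,  1,  0,  0,  0,  0,  0,  8, 13, 15,
       14, 14, 14, 15,  0,  0]), array([-90, -82, -74, -66, -58, -50, -42, -34, -26, -18, -10,  -2,   6,
        14,  22,  30,  38,  46,  54,  62,  70,  78,  86,  94]))
al (array([ 0,  0, 16, 33, 16,  5,  2,  2, 22, 34, 35, 35, 33, 33, 21,  1,  3,
        4,  1,  3,  5,  6,  0]), array([-90, -82, -74, -66, -58, -50, -42, -34, -26, -18, -10,  -2,   6,
        14,  22,  30,  38,  46,  54,  62,  70,  78,  86,  94]))
rim ((495.0882873535156, 140.9772491455078), (142.72723388671875, 200.49073791503906), 84.625732421875) [[389.0, 79.0], [588.0, 61.0], [602.0, 203.0], [402.0, 221.0]]
100 [(np.float64(586.0), np.float64(360.0), np.float64(-7.0)), (np.float64(510.0), np.float64(354.0), np.float64(
[... 2398 characters left out ...]
184 [(np.float64(585.0), np.float64(99.0), np.float64(42.0)), (np.float64(516.0), np.float64(103.0), np.float64(2.0)), (np.float64(441.0), np.float64(101.0), np.float64(1.0))]
190 [(np.float64(584.0), np.float64(80.0), np.float64(51.0)), (np.float64(510.0), np.float64(74.0), np.float64(67.0)), (np.float64(440.0), np.float64(76.0), np.float64(40.0))]
196 [(np.float64(585.0), np.float64(63.0), np.float64(48.0)), (np.float64(516.0), np.float64(68.0), np.float64(2.0)), (np.float64(442.0), np.float64(64.0), np.float64(4.0))]
202 [(np.float64(593.0), np.float64(54.0), np.float64(-3.0)), (np.float64(517.0), np.float64(50.0), np.float64(4.0)), (np.float64(443.0), np.float64(48.0), np.float64(-4.0))]
```

View pics/crop.png

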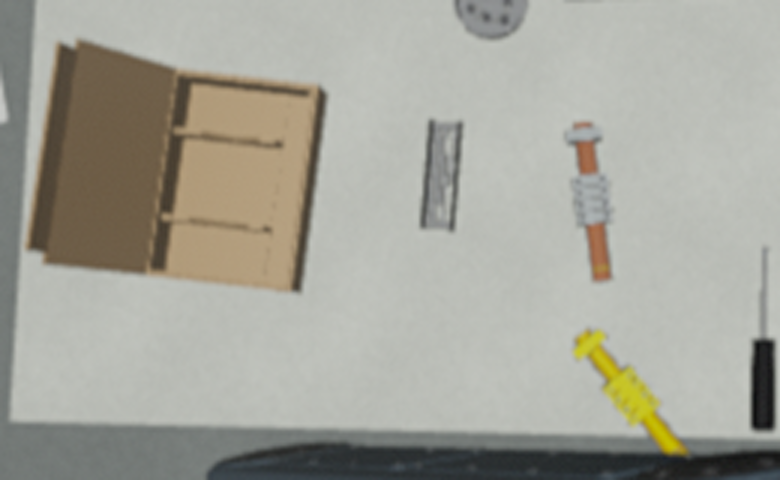

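The crop confirms the target: at (590,200) there's a copper rod with a four-plate aluminium block and a thin end block (580,133). The carton is at left with its lid leaning back, and the flap runs along the lid's free edge (50,150). Measured extents of 157×36 mm and 200×142 mm match the sizes given. Next I'll write a helper to compute moves.

```bash
cat >> h.py <<'E'
UNIT=np.array([.4873,-.2038]);UY=np.deg2rad(8.6)
CAR=np.array([.4952,.1408]);CY=np.deg2rad(-5.3)
def car(x,y,z):  # carton mm -> world m
    c,s=np.cos(CY),np.sin(CY);return np.array([CAR[0]+(c*x-s*y)/1e3,CAR[1]+(s*x+c*y)/1e3,z/1e3])
def rel(goals,tip=0.164,start=None):
    """goals: list of (xyz of point 'tip' ahead of TCP, psi); tool down. prints rows"""
    o=get_obs();p,q=(o["position"],R.from_quat(o["tool_rot"])) if start is None else (start[0],R.from_euler("ZX",[start[1],np.pi]))
    for g,psi in goals:
        r=R.from_euler("ZX",[psi,np.pi]);t=np.array(g)+[0,0,tip]
        print(np.r_[q.inv().apply(t-p)/.04,(q.inv()*r).as_rotvec()].round(3).tolist())
def lst():
    o=get_obs();print("t",round(o["time"],2),"p",o["position"].round(4),"q",o["q"].round(2),"F",o["ft_force"].round(1),"w",round(o["grip_width"],4))
E
python3 - <<'E'
from h import *
rel([((*UNIT,.15),UY),((*UNIT,.03),UY)])
# flap/lid angles, carton frame yz profile from top view
c=dict(np.load("top0.npz"));W=cloud(c)
for v in (200,225):
  for u in range(98,150,3):
    d=W[v,u]-np.r_[CAR,0];print((d@[-np.sin(CY),np.cos(CY),0]*1000).round(),(d[2]*1000).round(),end="; ")
  print()
E
```

```text
[9.821, -6.788, 2.263, -0.002, -0.0, 0.186]
[9.82, -6.782, 5.263, -0.002, -0.0, 0.186]
224.0 3.0; 216.0 1.0; 210.0 -6.0; 123.0 210.0; 124.0 187.0; 122.0 170.0; 116.0 165.0; 112.0 152.0; 107.0 143.0; 101.0 137.0; 95.0 131.0; 93.0 114.0; 86.0 107.0; 82.0 96.0; 77.0 82.0; 70.0 77.0; 66.0 65.0; 65.0 35.0; 
214.0 -0.0; 126.0 215.0; 123.0 203.0; 121.0 187.0; 120.0 169.0; 114.0 163.0; 111.0 151.0; 104.0 147.0; 100.0 136.0; 96.0 124.0; 89.0 119.0; 86.0 103.0; 80.0 93.0; 75.0 84.0; 70.0 72.0; 66.0 56.0; 66.0 26.0; 62.0 7.0;
```

Emit:
move_arm --commands '[[[9.82,-6.78,2.2,0,0,0.186],[9.82,-6.78,2.2,0,0,0.186],[9.82,-6.78,2.2,0,0,0.186],[9.82,-6.78,2.2,0,0,0.186],[9.82,-6.78,2.2,0,0,0.186],[9.82,-6.78,2.2,0,0,0.186],[9.82,-6.78,2.2,0,0,0.186],[9.82,-6.78,2.2,0,0,0.186],[9.82,-6.78,2.2,0,0,0.186],[9.82,-6.78,2.2,0,0,0.186],[9.82,-6.78,2.2,0,0,0.186]]]' --claw -1 --squeeze 40

```text
time: 1.48
position: [0.487, -0.2057, 0.3169]
tool_rot: [0.997, 0.074, 0.0, 0.0]
ft_force: [-0.7, -0.9, 0.2]
grip_width: 0.0875
grip_force: 0.0
```

```bash
python3 - <<'E'
from h import *
lst();rel([((*UNIT,.03),UY)])
E
```

```text
t 1.48 p [ 0.487  -0.2057  0.3169] q [-0.61  0.53  1.76 -0.    0.86  0.81] F [-0.7 -0.9  0.2] w 0.0875
[0.015, -0.048, 3.073, 0.0, -0.0, -0.002]
```

Emit:
move_arm --commands '[[[0,-0.02,1.5,0,0,0],[0,-0.02,2.4,0,0,0],[0,-0.02,2.9,0,0,0],[0,-0.02,3.07,0,0,0],[0,-0.02,3.07,0,0,0],[0,-0.02,3.07,0,0,0]]]'

```text
time: 2.22
position: [0.4876, -0.2044, 0.1949]
tool_rot: [0.997, 0.075, 0.001, 0.001]
ft_force: [-0.8, -0.3, 0.1]
grip_width: 0.0867
grip_force: 0.0
```

Emit:
move_arm --commands '[[[0,0,0,0,0,0],[0,0,0,0,0,0],[0,0,0,0,0,0],[0,0,0,0,0,0],[0,0,0,0,0,0],[0,0,0,0,0,0],[0,0,0,0,0,0],[0,0,0,0,0,0]]]' --claw 1

```text
time: 3.22
position: [0.4872, -0.2034, 0.1939]
tool_rot: [0.997, 0.075, -0.0, -0.0]
ft_force: [0.1, 2.2, 0.6]
grip_width: 0.036
grip_force: 40.0
```

```bash
python3 - <<'E'
from h import *
lst()
rel([((*get_obs()["position"][:2],.17),UY)])
c=camera("side");cv2.imwrite("pics/s1.png",c["pixels"][120:300,150:400].repeat(3,0).repeat(3,1))
E
```

```text
t 3.23 p [ 0.4872 -0.2034  0.1939] q [-0.61  0.74  1.82  0.    0.58  0.81] F [0.1 2.2 0.6] w 0.036
[-0.002, -0.003, -3.503, -0.001, 0.001, -0.0]
```

View pics/s1.png

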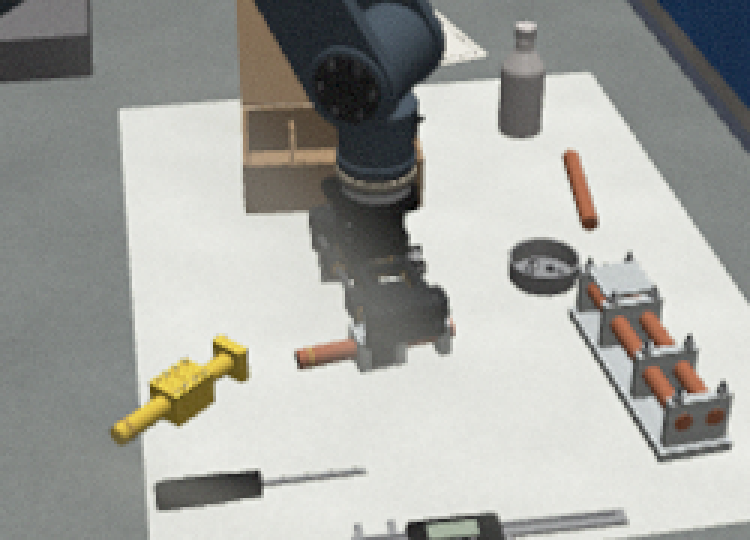

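The unit is gripped across the thick block at (390,330). The opening reads 36.0 mm, as it should be.

Emit:
move_arm --commands '[[[0,0,-1,0,0,0],[0,0,-2.2,0,0,0],[0,0,-3.3,0,0,0],[0,0,-3.9,0,0,0],[0,0,-3.9,0,0,0],[0,0,-3.9,0,0,0]]]'

```text
time: 4.03
position: [0.4867, -0.2035, 0.3484]
tool_rot: [0.997, 0.075, -0.001, -0.001]
ft_force: [0.4, -0.5, -5.0]
grip_width: 0.0354
grip_force: 40.0
```

```bash
python3 - <<'E'
from h import *
lst()
rel([(car(0,10,186),CY),(car(0,10,43),CY)])
E
```

```text
t 4.03 p [ 0.4867 -0.2035  0.3484] q [-0.61  0.48  1.73 -0.    0.94  0.81] F [ 0.4 -0.5 -5. ] w 0.0354
[1.555, -8.722, -0.026, -0.002, 0.003, 0.242]
[1.564, -8.715, 3.549, -0.002, 0.003, 0.242]
```

Emit:
move_arm --commands '[[[0.2,-1.0,0,0,0,0.05],[0.45,-2.3,0,0,0,0.1],[0.7,-3.7,0,0,0,0.15],[0.9,-5.1,0,0,0,0.2],[1.2,-6.5,0,0,0,0.242],[1.4,-7.6,0,0,0,0.242],[1.5,-8.4,0,0,0,0.242],[1.56,-8.72,0,0,0,0.242],[1.56,-8.72,0,0,0,0.242],[1.56,-8.72,0,0,0,0.242],[1.56,-8.72,0,0,0,0.242]]]'

```text
time: 5.4
position: [0.4972, 0.1493, 0.3498]
tool_rot: [0.999, -0.047, -0.0, 0.0]
ft_force: [-0.6, 0.3, -5.2]
grip_width: 0.0358
grip_force: 40.0
```

```bash
python3 - <<'E'
from h import *
lst()
rel([(car(0,10,130),CY),(car(0,10,43),CY)])
c=camera("side");cv2.imwrite("pics/s2.png",c["pixels"][60:240,180:350].repeat(3,0).repeat(3,1))
c=camera("top");W=cloud(c);s=(slice(165,270),slice(140,215));Q=W[s].reshape(-1,3)
# front wall outer check: points z .055-.068 near front
m=(Q[:,2]>.056)&(Q[:,2]<.068);d=Q[m]-np.r_[CAR,0];y=d@[-np.sin(CY),np.cos(CY),0]*1e3;x=d@[np.cos(CY),np.sin(CY),0]*1e3
f=y<-55;print("front rim y",np.percentile(y[f],[5,50,95]),"x",x.min(),x.max(),len(x),"slope",np.polyfit(x[f],y[f],1))
E
```

```text
t 5.4 p [0.4972 0.1493 0.3498] q [ 0.08  0.46  1.75 -0.    0.92  1.74] F [-0.6  0.3 -5.2] w 0.0358
[-0.029, -0.035, 1.395, 0.0, 0.0, -0.001]
[-0.028, -0.036, 3.57, 0.0, 0.0, -0.001]
front rim y [-70.47879336 -66.98604296 -61.20588459] x -100.10995327228997 100.19733429918264 375 slope [ 2.13357402e-03 -6.66001658e+01]
```

View pics/s2.png

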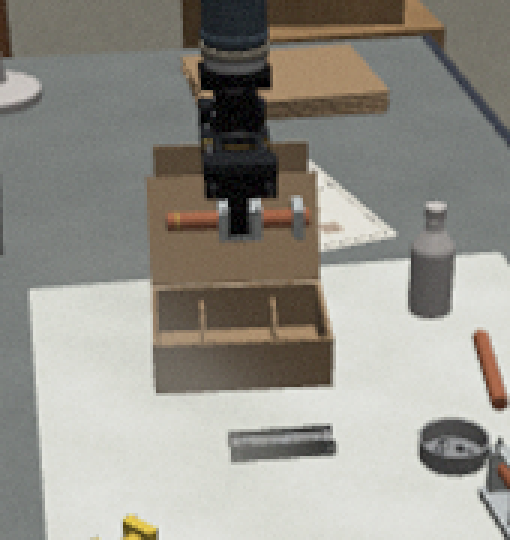

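The unit hangs level over the carton. The thick block (240,218) is centred between the two boards (203 and 275), and the thin block (297,217) is outside the right board. Lowering it.

Emit:
move_arm --commands '[[[-0.03,-0.04,0.7,0,0,0],[-0.03,-0.04,1.3,0,0,0],[-0.03,-0.04,1.7,0,0,0],[-0.03,-0.04,2.0,0,0,0],[-0.03,-0.04,2.3,0,0,0],[-0.03,-0.04,2.55,0,0,0],[-0.03,-0.04,2.8,0,0,0],[-0.03,-0.04,2.8,0,0,0]]]'

```text
time: 6.5
position: [0.4958, 0.1521, 0.2373]
tool_rot: [0.999, -0.046, -0.001, 0.0]
ft_force: [-0.3, -0.1, -5.2]
grip_width: 0.0352
grip_force: 40.0
```

```bash
python3 - <<'E'
from h import *
lst();print(get_obs()["moment"])
rel([(car(0,10,43),CY)])
E
```

```text
t 6.5 p [0.4958 0.1521 0.2373] q [ 0.08  0.66  1.83 -0.    0.66  1.74] F [-0.3 -0.1 -5.2] w 0.0352
[ 0.00297388  0.13977897 -0.01794825]
[0.013, 0.032, 0.756, 0.0, 0.001, 0.0]
```

Emit:
move_arm --commands '[[[0.01,0.02,0.2,0,0,0],[0.01,0.02,0.35,0,0,0],[0.01,0.02,0.48,0,0,0],[0.01,0.02,0.58,0,0,0],[0.01,0.02,0.65,0,0,0],[0.01,0.02,0.7,0,0,0],[0.01,0.02,0.74,0,0,0],[0.01,0.02,0.74,0,0,0],[0.01,0.02,0.74,0,0,0]]]'

```text
time: 7.62
position: [0.4963, 0.1514, 0.2083]
tool_rot: [0.999, -0.046, 0.0, -0.0]
ft_force: [0.6, -0.1, -4.3]
grip_width: 0.0357
grip_force: 40.0
```

```bash
python3 - <<'E'
from h import *
lst();print(get_obs()["moment"])
rel([(car(0,10,43),CY)])
E
```

```text
t 7.62 p [0.4963 0.1514 0.2083] q [0.08 0.71 1.84 0.   0.59 1.74] F [ 0.6 -0.1 -4.3] w 0.0357
[0.07694899 0.05090382 0.00303374]
[-0.004, 0.016, 0.033, -0.0, -0.0, 0.0]
```

Emit:
move_arm --commands '[[[0,0,0.03,0,0,0],[0,0,0.06,0,0,0],[0,0,0.06,0,0,0],[0,0,0.06,0,0,0]]]'

```text
time: 8.12
position: [0.4964, 0.1518, 0.2072]
tool_rot: [0.999, -0.046, 0.001, -0.0]
ft_force: [-1.3, 1.7, 7.5]
grip_width: 0.0353
grip_force: 40.0
```

Seated: the vertical force went from −5 to +7.5 N at the expected height. Opening partway so the fingers stay clear of the walls.

Emit:
move_arm --commands '[[[0,0,0,0,0,0],[0,0,0,0,0,0],[0,0,0,0,0,0],[0,0,0,0,0,0],[0,0,0,0,0,0]]]' --claw -0.35

```text
time: 8.75
position: [0.4966, 0.1512, 0.2059]
tool_rot: [0.999, -0.046, 0.0, -0.0]
ft_force: [1.0, -1.3, 1.4]
grip_width: 0.0586
grip_force: 0.0
```

Emit:
move_arm --commands '[[[0,0,-0.4,0,0,0],[0,0,-1.0,0,0,0],[0,0,-2.0,0,0,0],[0,0,-3.2,0,0,0],[0,0,-4.6,0,0,0],[0,0,-5.6,0,0,0],[0,0,-5.6,0,0,0],[0,0,-5.6,0,0,0]]]'

```text
time: 9.75
position: [0.4954, 0.1513, 0.4297]
tool_rot: [0.999, -0.046, -0.001, 0.0]
ft_force: [-1.0, -0.4, -0.7]
grip_width: 0.0586
grip_force: 0.0
```

```bash
python3 - <<'E'
from h import *
lst()
c=camera("side");cv2.imwrite("pics/s3.png",c["pixels"][90:200,200:320].repeat(5,0).repeat(5,1))
c=camera("top");np.savez("top3.npz",**{k:np.array(c[k]) for k in c})
for n,W in(("side",cloud(camera("side"))),):
    d=W-np.r_[CAR,0];x=d@[np.cos(CY),np.sin(CY),0]*1e3;y=d@[-np.sin(CY),np.cos(CY),0]*1e3;z=d[...,2]*1e3
    for lo in(-85,75):
        m=(abs(x-lo)<10)&(y>60)&(z>60)&(z<260);
        for a in range(60,230,12):
            k=m&(abs(z-a)<6)
            if k.sum():print((a,np.median(y[k]).round(),k.sum()),end=" ")
        print()
E
```

```text
t 9.75 p [0.4954 0.1513 0.4297] q [0.08 0.35 1.67 0.   1.12 1.74] F [-1.  -0.4 -0.7] w 0.0586
(60, np.float64(68.0), np.int64(9)) (72, np.float64(74.0), np.int64(26)) (84, np.float64(86.0), np.int64(27)) (96, np.float64(99.0), np.int64(28)) (108, np.float64(110.0), np.int64(23)) (120, np.float64(123.0), np.int64(28)) (132, np.float64(135.0), np.int64(27)) (144, np.float64(145.0), np.int64(25)) (156, np.float64(158.0), np.int64(15)) (168, np.float64(165.0), np.int64(12)) (180, np.float64(171.0), np.int64(13)) 
(60, np.float64(70.0), np.int64(9)) (72, np.float64(76.0), np.int64(24)) (84, np.float64(86.0), np.int64(27)) (96, np.float64(100.0), np.int64(25)) (108, np.float64(115.0), np.int64(23)) (120, np.float64(122.0), np.int64(31)) (132, np.float64(134.0), np.int64(25)) (144, np.float64(149.0), np.int64(21)) (156, np.float64(160.0), np.int64(24)) (168, np.float64(165.0), np.int64(21)) (180, np.float64(169.0), np.int64(22)) (192, np.float64(172.0), np.int64(4))
```

View pics/s3.png

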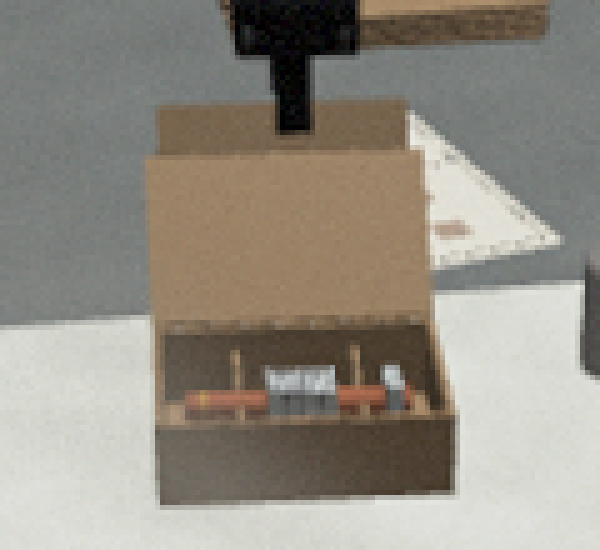

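The side view shows the rod lying in both notches, with the thick block (300,390) between the boards (237, 355) and the thin block (393,388) outside. The lid was nudged back to 2.36 rad, and its crease is at carton (158,154). Next: fold the flap from behind.

```bash
python3 - <<'E'
from h import *
P=CY+np.pi/2
rel([(car(0,215,250),P)],tip=.182)
st=(car(0,215,250)+[0,0,.182],P)
print("from there:");rel([(car(0,215,170),P),(car(0,190,170),P),(car(0,100,170),P)],tip=.182,start=st)
E
```

```text
[0.013, -5.113, -0.093, -0.002, 0.003, -1.57]
from there:
[0.0, -0.0, 2.0, 0.0, 0.0, 0.0]
[-0.625, 0.0, 2.0, 0.0, 0.0, 0.0]
[-2.875, 0.0, 2.0, 0.0, 0.0, 0.0]
```

Emit:
move_arm --commands '[[[0,-1,-0.09,0,0,-0.18],[0,-2,-0.09,0,0,-0.36],[0,-3,-0.09,0,0,-0.54],[0,-4,-0.09,0,0,-0.72],[0,-5.1,-0.09,0,0,-0.9],[0.01,-5.1,-0.09,0,0,-1.08],[0.01,-5.1,-0.09,0,0,-1.26],[0.01,-5.1,-0.09,0,0,-1.44],[0.01,-5.1,-0.09,0,0,-1.57],[0.01,-5.1,-0.09,0,0,-1.57],[0.01,-5.1,-0.09,0,0,-1.57]]]' --claw 1 --squeeze 10

```text
time: 11.28
position: [0.5155, 0.3543, 0.4326]
tool_rot: [0.74, 0.673, -0.001, -0.0]
ft_force: [0.3, -1.1, 0.5]
grip_width: 0.0008
grip_force: 0.0
```

```bash
python3 - <<'E'
from h import *
lst();P=CY+np.pi/2
rel([(car(0,215,170),P),(car(0,190,170),P),(car(0,100,170),P)],tip=.182)
E
```

```text
t 11.28 p [0.5155 0.3543 0.4326] q [0.42 0.5  1.4  0.   1.24 0.52] F [ 0.3 -1.1  0.5] w 0.0008
[0.014, -0.008, 2.015, -0.002, 0.001, -0.002]
[-0.611, -0.006, 2.015, -0.002, 0.001, -0.002]
[-2.861, -0.001, 2.017, -0.002, 0.001, -0.002]
```

Emit:
move_arm --commands '[[[0,0,0.9,0,0,0],[0,0,1.7,0,0,0],[0,0,2.0,0,0,0],[-0.3,0,2.0,0,0,0],[-0.6,0,2.0,0,0,0],[-0.9,0,2.0,0,0,0],[-1.2,0,2.0,0,0,0],[-1.5,0,2.0,0,0,0],[-1.8,0,2.0,0,0,0],[-2.1,0,2.0,0,0,0],[-2.4,0,2.0,0,0,0],[-2.7,0,2.0,0,0,0]]]'

```text
time: 12.78
position: [0.5053, 0.246, 0.3535]
tool_rot: [0.739, 0.673, -0.0, -0.0]
ft_force: [-0.3, 0.2, 0.1]
grip_width: 0.0001
grip_force: 0.0
```

Emit:
move_arm --commands '[[[-0.25,0,0,0,0,0],[-0.25,0,0,0,0,0],[-0.25,0,-1,0,0,0],[-0.25,0,-2,0,0,0],[-0.25,0,-2.3,0,0,0],[-0.25,0,-2.3,0,0,0]]]'

```text
time: 13.52
position: [0.5044, 0.2371, 0.4459]
tool_rot: [0.739, 0.674, 0.001, 0.0]
ft_force: [-0.1, 0.7, -0.5]
grip_width: 0.0007
grip_force: 0.0
```

```bash
cat >> h.py <<'E'
def lidprof(name="side",xs=(-85,75)):
    c=camera(name);W=cloud(c)
    d=W-np.r_[CAR,0];x=d@[np.cos(CY),np.sin(CY),0]*1e3;y=d@[-np.sin(CY),np.cos(CY),0]*1e3;z=d[...,2]*1e3
    for lo in xs:
        m=(abs(x-lo)<9)&(abs(y-60)<180)&(z>52)&(z<260)
        for b in range(-90,230,10):
            k=m&(abs(y-b)<5)
            if k.sum()>2:print((b,*np.percentile(z[k],[5,50,95]).round().astype(int)),end=" ")
        print()
    return c
E
python3 - <<'E'
from h import *
lst()
lidprof("top");c=lidprof("side")
cv2.imwrite("pics/s4.png",c["pixels"][90:200,200:320].repeat(5,0).repeat(5,1))
E
```

```text
t 13.53 p [0.5044 0.2371 0.4459] q [0.24 0.39 1.56 0.   1.2  0.33] F [-0.1  0.7 -0.5] w 0.0007
(-70, np.int64(55), np.int64(62), np.int64(67)) (60, np.int64(53), np.int64(55), np.int64(63)) (70, np.int64(57), np.int64(68), np.int64(75)) (80, np.int64(72), np.int64(78), np.int64(87)) (90, np.int64(83), np.int64(89), np.int64(96)) (100, np.int64(92), np.int64(98), np.int64(108)) (110, np.int64(100), np.int64(109), np.int64(116)) (120, np.int64(112), np.int64(119), np.int64(126)) (130, np.int64(120), np.int64(127), np.int64(133)) 
(-70, np.int64(54), np.int64(63), np.int64(66)) (-60, np.int64(59), np.int64(62), np.int64(63)) (60, np.int64(54), np.int64(57), np.int64(63)) (70, np.int64(59), np.int64(68), np.int64(78)) (80, np.int64(72), np.int64(78), np.int64(85)) (90, np.int64(83), np.int64(87), np.int64(94)) (100, np.int64(89), np.int64(98), np.int64(107)) (110, np.int64(101), np.int64(109), np.int64(115)) (120, np.int64(113), np.int64(118), np.int64(125)) (130, np.int64(121), np.int64(127), np.int64(137)) (140, np.int64(129), np.int64(163), np.int64(167)) 
(-70, np.int64(53), np.int64
[... 548 characters left out ...]
4(145)) (150, np.int64(139), np.int64(148), np.int64(154)) (160, np.int64(149), np.int64(149), np.int64(152)) 
(-70, np.int64(52), np.int64(60), np.int64(64)) (60, np.int64(55), np.int64(62), np.int64(63)) (70, np.int64(53), np.int64(67), np.int64(75)) (80, np.int64(67), np.int64(76), np.int64(84)) (90, np.int64(78), np.int64(86), np.int64(94)) (100, np.int64(91), np.int64(99), np.int64(105)) (110, np.int64(98), np.int64(107), np.int64(116)) (120, np.int64(107), np.int64(118), np.int64(126)) (130, np.int64(117), np.int64(129), np.int64(168)) (140, np.int64(130), np.int64(137), np.int64(146)) (150, np.int64(133), np.int64(145), np.int64(153)) (160, np.int64(145), np.int64(151), np.int64(151))
```

View pics/s4.png

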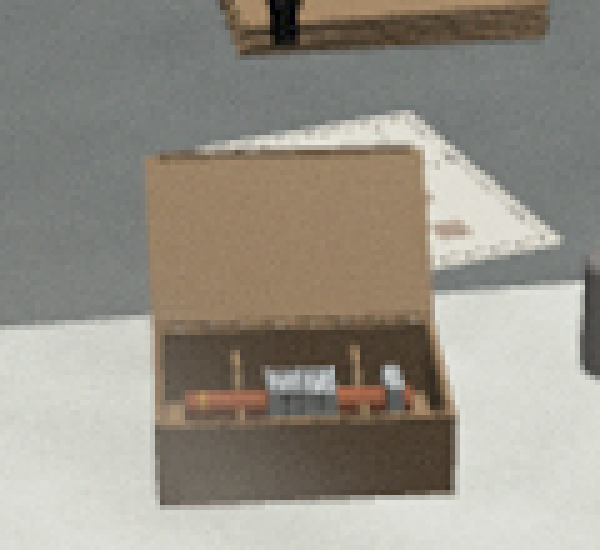

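The flap's edge is at carton (125,166), edge-on near the top of the lid (285,152), so the fold is about 1.95 rad and within the wanted range. The unit still lies well. Next I'll go behind the lid and swing it over.

```bash
python3 - <<'E'
from h import *
P=CY+np.pi/2
rel([(car(0,205,264),P),(car(0,205,118),P)],tip=.182)
for th in np.arange(2.36,-.01,-.12):
    s,c=np.sin(th),np.cos(th)
    y,z=(68-127*c+3*s+10,64+127*s-40) if th>1.57 else (68-87*c+3*s+10,64+87*s+3*c)
    print(round(th,2),"yz",round(y),round(z),"row",round((y-205)/40,2),round((118-z)/40,2))
E
```

```text
[2.713, 0.002, -0.049, -0.003, 0.001, -0.0]
[2.716, 0.012, 3.601, -0.003, 0.001, -0.0]
2.36 yz 170 113 row -0.87 0.11
2.24 yz 159 124 row -1.15 -0.14
2.12 yz 147 132 row -1.45 -0.36
2.0 yz 134 139 row -1.79 -0.54
1.88 yz 120 145 row -2.14 -0.67
1.76 yz 105 149 row -2.5 -0.77
1.64 yz 90 151 row -2.88 -0.82
1.52 yz 77 151 row -3.21 -0.83
1.4 yz 66 150 row -3.47 -0.81
1.28 yz 56 148 row -3.73 -0.76
1.16 yz 46 145 row -3.97 -0.67
1.04 yz 37 141 row -4.21 -0.56
0.92 yz 28 135 row -4.43 -0.43
0.8 yz 20 129 row -4.64 -0.26
0.68 yz 12 121 row -4.82 -0.08
0.56 yz 6 113 row -4.98 0.13
0.44 yz 1 104 row -5.11 0.36
0.32 yz -4 94 row -5.22 0.59
0.2 yz -7 84 row -5.29 0.84
0.08 yz -8 74 row -5.34 1.1
```

Emit:
move_arm --commands '[[[0.9,0,0,0,0,0],[1.9,0,0,0,0,0],[2.6,0,0,0,0,0],[2.71,0,0.5,0,0,0],[2.71,0,1.5,0,0,0],[2.71,0,2.5,0,0,0],[2.71,0,3.3,0,0,0],[2.71,0,3.6,0,0,0],[2.71,0,3.6,0,0,0],[2.71,0,3.6,0,0,0]]]'

```text
time: 14.88
position: [0.5151, 0.3451, 0.3026]
tool_rot: [0.739, 0.673, 0.001, 0.0]
ft_force: [-1.0, -1.0, 0.7]
grip_width: 0.0001
grip_force: 0.0
```

Emit:
move_arm --commands '[[[-0.5,0,0.1,0,0,0],[-0.87,0,0.1,0,0,0],[-1.15,0,-0.14,0,0,0],[-1.45,0,-0.36,0,0,0],[-1.79,0,-0.54,0,0,0],[-2.14,0,-0.67,0,0,0],[-2.5,0,-0.77,0,0,0],[-2.88,0,-0.82,0,0,0],[-3.21,0,-0.83,0,0,0],[-3.47,0,-0.81,0,0,0],[-3.47,0,-0.81,0,0,0]]]'

```text
time: 16.25
position: [0.5016, 0.2057, 0.3336]
tool_rot: [0.74, 0.673, -0.001, -0.0]
ft_force: [-0.6, -0.1, -0.6]
grip_width: 0.0006
grip_force: 0.0
```

```bash
python3 - <<'E'
from h import *
lst();P=CY+np.pi/2
lidprof("top");lidprof("side",(-85,-75,75))
rel([(car(0,56,148),P),(car(0,-8,74),P)],tip=.182)
E
```

```text
t 16.25 p [0.5016 0.2057 0.3336] q [ 0.18  0.51  1.71 -0.    0.92  0.28] F [-0.6 -0.1 -0.6] w 0.0006
(-70, np.int64(54), np.int64(64), np.int64(67)) (-60, np.int64(61), np.int64(63), np.int64(64)) (10, np.int64(169), np.int64(174), np.int64(179)) (20, np.int64(169), np.int64(177), np.int64(182)) (30, np.int64(179), np.int64(187), np.int64(257)) (40, np.int64(171), np.int64(186), np.int64(208)) 
(-70, np.int64(56), np.int64(63), np.int64(67)) (-60, np.int64(58), np.int64(62), np.int64(63)) (10, np.int64(164), np.int64(173), np.int64(179)) (20, np.int64(171), np.int64(178), np.int64(208)) (30, np.int64(178), np.int64(187), np.int64(256)) (40, np.int64(185), np.int64(188), np.int64(232)) 
(-80, np.int64(56), np.int64(57), np.int64(63)) (-70, np.int64(54), np.int64(60), np.int64(63)) (-60, np.int64(53), np.int64(57), np.int64(63)) (10, np.int64(95), np.int64(172), np.int64(177)) (20, np.int64(168), np.int64(178), np.int64(252)) (30, np.int64(154), np.int64(237), np.int64(258)) (40, np.int64(147), np.int64(182), np.int64(234)) (50, np.int64(106), np.int64(139), np.int64(182)) (60, np.int6
[... 406 characters left out ...]
(186), np.int64(236)) (50, np.int64(109), np.int64(131), np.int64(148)) (60, np.int64(63), np.int64(97), np.int64(130)) (70, np.int64(55), np.int64(63), np.int64(81)) 
(-70, np.int64(53), np.int64(58), np.int64(63)) (-60, np.int64(57), np.int64(61), np.int64(62)) (10, np.int64(111), np.int64(173), np.int64(178)) (20, np.int64(172), np.int64(178), np.int64(203)) (30, np.int64(178), np.int64(234), np.int64(258)) (40, np.int64(152), np.int64(190), np.int64(246)) (50, np.int64(108), np.int64(136), np.int64(152)) (60, np.int64(57), np.int64(92), np.int64(120)) (70, np.int64(53), np.int64(69), np.int64(215)) 
[-0.249, -0.008, 0.093, -0.001, 0.0, -0.001]
[-1.848, -0.005, 1.944, -0.001, 0.0, -0.001]
```

Lid at about 1.35 rad and flap fold about 1.84 rad, both as planned. Continuing to just before the flap enters.

Emit:
move_arm --commands '[[[-0.25,0,0.09,0,0,0],[-0.5,0,0.17,0,0,0],[-0.73,0,0.27,0,0,0],[-0.95,0,0.42,0,0,0],[-1.15,0,0.57,0,0,0],[-1.35,0,0.77,0,0,0],[-1.5,0,0.97,0,0,0],[-1.62,0,1.19,0,0,0],[-1.75,0,1.44,0,0,0],[-1.75,0,1.44,0,0,0]]]'

```text
time: 17.6
position: [0.4948, 0.1365, 0.2753]
tool_rot: [0.739, 0.673, -0.001, -0.001]
ft_force: [-0.0, -0.1, -0.4]
grip_width: 0.0004
grip_force: 0.0
```

```bash
python3 - <<'E'
from h import *
lst();P=CY+np.pi/2
lidprof("top");c=lidprof("side",(-75,-50,50))
rel([(car(0,-7,84),P),(car(0,-8,74),P),(car(0,-8,67),P)],tip=.182)
cv2.imwrite("pics/s5.png",c["pixels"][90:200,200:320].repeat(5,0).repeat(5,1))
E
```

```text
t 17.6 p [0.4948 0.1365 0.2753] q [ 0.05  0.58  1.82 -0.    0.74  0.14] F [-0.  -0.1 -0.4] w 0.0004
(-70, np.int64(57), np.int64(62), np.int64(65)) (-60, np.int64(62), np.int64(72), np.int64(96)) (-50, np.int64(69), np.int64(100), np.int64(104)) (-40, np.int64(94), np.int64(196), np.int64(209)) (-30, np.int64(94), np.int64(202), np.int64(209)) (-20, np.int64(91), np.int64(205), np.int64(209)) (-10, np.int64(206), np.int64(207), np.int64(209)) 
(-70, np.int64(54), np.int64(61), np.int64(66)) (-60, np.int64(57), np.int64(60), np.int64(89)) (-50, np.int64(71), np.int64(100), np.int64(105)) (-40, np.int64(96), np.int64(186), np.int64(206)) (-30, np.int64(93), np.int64(202), np.int64(209)) (-20, np.int64(90), np.int64(203), np.int64(208)) (-10, np.int64(90), np.int64(206), np.int64(210)) (0, np.int64(203), np.int64(205), np.int64(207)) (10, np.int64(83), np.int64(204), np.int64(209)) (20, np.int64(201), np.int64(205), np.int64(209)) (30, np.int64(202), np.int64(206), np.int64(208)) 
(-70, np.int64(52), np.int64(58), np.int64(64)) (-60, np.int64(65), np.int64(83), np.int64(104)) (-50, np.i
[... 1175 characters left out ...]
t64(53), np.int64(56), np.int64(65)) (-60, np.int64(62), np.int64(85), np.int64(102)) (-50, np.int64(67), np.int64(85), np.int64(103)) (-40, np.int64(98), np.int64(178), np.int64(202)) (-30, np.int64(95), np.int64(197), np.int64(207)) (-20, np.int64(94), np.int64(192), np.int64(205)) (-10, np.int64(88), np.int64(91), np.int64(92)) (0, np.int64(87), np.int64(87), np.int64(88)) (10, np.int64(84), np.int64(200), np.int64(207)) (20, np.int64(80), np.int64(198), np.int64(206)) (40, np.int64(73), np.int64(75), np.int64(77)) (60, np.int64(67), np.int64(70), np.int64(71)) 
[-0.076, -0.006, 0.252, -0.001, 0.0, -0.0]
[-0.101, -0.006, 0.502, -0.001, 0.0, -0.0]
[-0.101, -0.006, 0.677, -0.001, 0.0, -0.0]
```

View pics/s5.png

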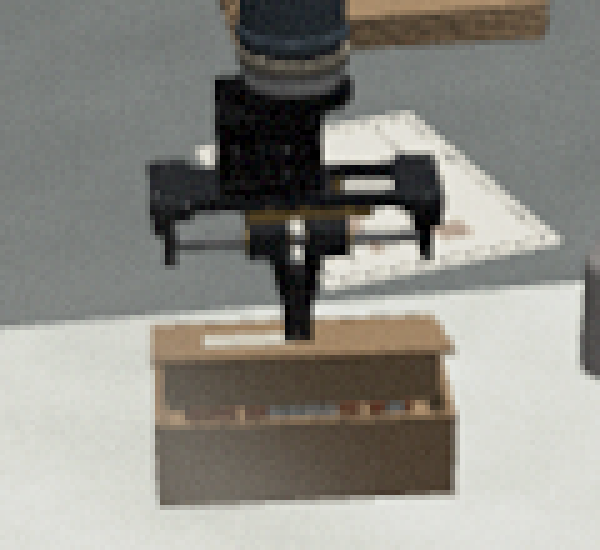

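The flap (300,385) hangs just behind the front wall's rim (300,415), with its edge at carton y of about −53 and z of about 66, so it's inside the wall face at −63. Closing slowly.

Emit:
move_arm --commands '[[[-0.04,0,0.12,0,0,0],[-0.08,0,0.25,0,0,0],[-0.09,0,0.38,0,0,0],[-0.1,0,0.5,0,0,0],[-0.1,0,0.6,0,0,0],[-0.1,0,0.67,0,0,0],[-0.1,0,0.67,0,0,0],[-0.1,0,0.67,0,0,0]]]'

```text
time: 18.7
position: [0.4947, 0.133, 0.2495]
tool_rot: [0.739, 0.673, -0.0, -0.0]
ft_force: [-0.6, 0.4, 0.8]
grip_width: 0.0006
grip_force: 0.0
```

```bash
python3 - <<'E'
from h import *
lst()
lidprof("side",(-85,-75,-50,50))
E
```

```text
t 18.7 p [0.4947 0.133  0.2495] q [0.04 0.63 1.84 0.   0.67 0.14] F [-0.6  0.4  0.8] w 0.0006
(-70, np.int64(54), np.int64(58), np.int64(64)) (-60, np.int64(58), np.int64(63), np.int64(69)) (-50, np.int64(62), np.int64(154), np.int64(178)) (-40, np.int64(66), np.int64(163), np.int64(180)) (-30, np.int64(65), np.int64(177), np.int64(181)) (-20, np.int64(64), np.int64(122), np.int64(182)) (-10, np.int64(63), np.int64(123), np.int64(181)) (0, np.int64(65), np.int64(122), np.int64(180)) (10, np.int64(63), np.int64(178), np.int64(182)) (20, np.int64(65), np.int64(66), np.int64(181)) (30, np.int64(63), np.int64(68), np.int64(179)) (40, np.int64(63), np.int64(65), np.int64(67)) (50, np.int64(65), np.int64(66), np.int64(66)) (60, np.int64(63), np.int64(65), np.int64(68)) (70, np.int64(63), np.int64(64), np.int64(66)) 
(-70, np.int64(54), np.int64(58), np.int64(64)) (-60, np.int64(58), np.int64(64), np.int64(69)) (-50, np.int64(61), np.int64(146), np.int64(179)) (-40, np.int64(66), np.int64(159), np.int64(179)) (-30, np.int64(65), np.int64(179), np.int64(180)) (-20, np.int64(64), np.int64(68)
[... 1146 characters left out ...]
 np.int64(58), np.int64(63)) (-60, np.int64(57), np.int64(65), np.int64(69)) (-50, np.int64(64), np.int64(67), np.int64(69)) (-40, np.int64(64), np.int64(150), np.int64(177)) (-30, np.int64(65), np.int64(172), np.int64(180)) (-20, np.int64(63), np.int64(66), np.int64(170)) (-10, np.int64(61), np.int64(65), np.int64(66)) (0, np.int64(63), np.int64(65), np.int64(140)) (10, np.int64(65), np.int64(173), np.int64(179)) (20, np.int64(64), np.int64(65), np.int64(128)) (30, np.int64(65), np.int64(65), np.int64(69)) (40, np.int64(65), np.int64(65), np.int64(67)) (50, np.int64(64), np.int64(66), np.int64(68)) (60, np.int64(63), np.int64(66), np.int64(68)) (70, np.int64(63), np.int64(63), np.int64(65))
```

Emit:
move_arm --commands '[[[0,0,0.03,0,0,0],[0,0,0.06,0,0,0],[0,0,0.06,0,0,0],[0,0,0.06,0,0,0]]]'

```text
time: 19.25
position: [0.4947, 0.133, 0.2485]
tool_rot: [0.739, 0.674, 0.0, 0.0]
ft_force: [-3.0, -0.1, 10.8]
grip_width: 0.0007
grip_force: 5.3
```

Emit:
move_arm --commands '[[[0,0,-0.3,0,0,0],[0,0,-1.2,0,0,0],[0,0,-2.5,0,0,0],[0,0,-4,0,0,0],[0,0,-5,0,0,0],[0,0,-5,0,0,0],[0,0,-5,0,0,0]]]'

```text
time: 20.12
position: [0.4942, 0.1329, 0.4466]
tool_rot: [0.739, 0.673, -0.001, -0.0]
ft_force: [-0.8, 0.0, 0.4]
grip_width: 0.0005
grip_force: 0.0
```

```bash
python3 - <<'E'
from h import *
lst()
c=camera("side");cv2.imwrite("pics/s6.png",c["pixels"][90:330,180:440].repeat(2,0).repeat(2,1))
W=cloud(c);d=W-np.r_[CAR,0];x=d@[np.cos(CY),np.sin(CY),0]*1e3;y=d@[-np.sin(CY),np.cos(CY),0]*1e3;z=d[...,2]*1e3
for b in range(-70,76,15):
    k=(abs(y-b)<7)&(abs(x)<90)&(z<110)&(z>50);print(b,k.sum(),np.percentile(z[k],[10,50,90]).round(1) if k.any() else "")
E
```

```text
t 20.12 p [0.4942 0.1329 0.4466] q [ 0.04  0.32  1.66 -0.    1.16  0.14] F [-0.8  0.   0.4] w 0.0005
-70 213 [51.4 57.9 63. ]
-55 161 [60.1 64.3 67.5]
-40 107 [63.7 65.5 67.8]
-25 101 [63.2 65.5 67.9]
-10 109 [63.1 65.6 67.9]
5 102 [63.6 65.8 68.1]
20 100 [63.7 65.9 68. ]
35 97 [63.5 65.7 67.9]
50 93 [63.1 65.6 68. ]
65 69 [63.6 65.1 67.5]
```

View pics/s6.png

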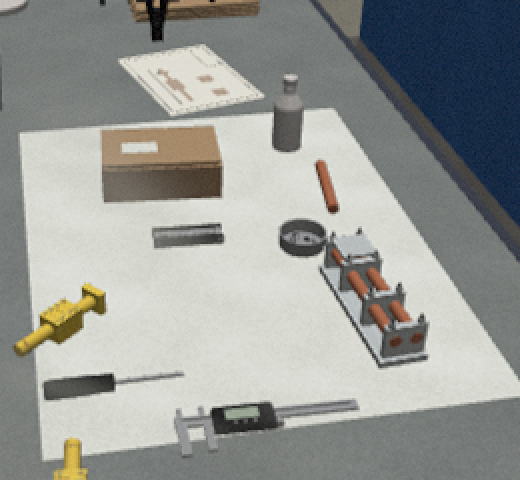

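The lid (160,148) is flat and shut, 65.6 mm high from hinge to front edge. No flap shows outside the front wall (160,182), and the other items haven't moved. Handing in.

```bash
python3 -c "
from rig import *
print(hand_in())"
```

```text
the job is handed in; nothing more can be done
None
```

The copper rod unit lies in both V-notches with its block upright, the lid is fully shut with its flap inside the front wall, nothing else on the bench was moved, and the job was handed in after about 20 s on the robot's clock (64 s limit); no verdict was returned.

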